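Bring the crate nuts down into the tote's pouring corner and hold it over the tub

TASK

Pick up the small grey tote by its rim and tip it over the white tub until all six loose nuts have slid down together into its pouring corner, the cut-off one with the spout, with the end of the spout over the middle of the tub's open mouth and no more than a hand's breadth above it. Spill none, and leave the tub and everything else on the table where they stand. Finish while still holding the tote there in the gripper, well tilted, steady and not resting on the tub, so that I can rake out the nuts I need.

Things in the scene. Friction and masses are not known exactly. Their poses are not given: they have to be found in the camera images.
- tote: Small open grey plastic tote, 60 mm high, about 0.26 kg, flat on the table at any yaw. Origin: centre of its underside; x along its length, y across, z up. Inside 190 mm (x) by 130 mm (y), floor 4 mm thick. Its +x +y corner is cut off at 45 degrees by a low wall, 32 mm high, whose inner face runs from (55, 65) to (95, 25) mm, with a short open pouring spout outside it.
- tote_rim (a point): Middle of the top edge of the tote's -y wall, (0, -69.5, 60) mm in its frame. Every wall's rim, from 36 to 60 mm above the underside, is 9 mm thick and can be gripped: inner faces at x = +-95 and y = +-65 mm, outer at +-104 and +-74 mm (below it the wall is 4 mm). The +x wall spans only y = -74 to 26 mm, the +y wall only x = -104 to 56 mm.
- tote_corner (a point): Foot of the low wall of the pouring corner, middle, on the tote's inner floor: (75, 45, 4) mm in the tote's frame. Steel slides easily on this plastic: the nuts start to slide at 10 to 15 degrees of tilt, and run along a wall too once the tote is tipped about 27 degrees straight towards this corner; six together fill about 65 mm around it.
- tote_lip (a point): Middle of the outer edge of the pouring spout: (93.5, 63.5, 37) mm in the tote's frame. Behind and below it is the tote's lowest part when tipped this way: the outer foot of the low wall, 22 mm behind the lip and 37 mm below it in the tote's frame.
- tub: Empty white plastic tub, open at the top, standing upright; 112 mm across at the foot, 136 mm over the rim bead, mouth 122 mm across inside, 100 mm high, mass 0.15 kg. Origin: centre of its underside; z up.
- tub_mouth (a point): Centre of the tub's open mouth, level with its rim, 100 mm above its underside.
- nut0: Loose steel hex nut, 19 mm across the flats, 10 mm thick, 17 g, lying somewhere on the tote's floor away from the pouring corner. Origin: centre of its underside.
- nut1: Loose steel hex nut, 19 mm across the flats, 10 mm thick, 17 g, lying somewhere on the tote's floor away from the pouring corner. Origin: centre of its underside.
- nut2: Loose steel hex nut, 19 mm across the flats, 10 mm thick, 17 g, lying somewhere on the tote's floor away from the pouring corner. Origin: centre of its underside.
- nut3: Loose steel hex nut, 19 mm across the flats, 10 mm thick, 17 g, lying somewhere on the tote's floor away from the pouring corner. Origin: centre of its underside.
- nut4: Loose steel hex nut, 19 mm across the flats, 10 mm thick, 17 g, lying somewhere on the tote's floor away from the pouring corner. Origin: centre of its underside.
- nut5: Loose steel hex nut, 19 mm across the flats, 10 mm thick, 17 g, lying somewhere on the tote's floor away from the pouring corner. Origin: centre of its underside.
- tape: A roll of brown parcel tape lying flat, 100 mm across, 25 mm high; a bystander. Origin: centre of its underside.
- marker: A white marker pen with a black cap, 140 mm long, 15 mm thick, lying down; a bystander. Origin: centre of its underside.
- clip: A black spring clip about 35 x 32 mm, 16 mm high, lying on the table between the tote and the tub; a bystander. Origin: centre of its underside.
- ruler: A flat steel ruler 320 x 30 mm, 3 mm thick; a bystander. Origin: centre of its underside.
- jar: A green glass jar with a black lid, 74 mm across, 112 mm high; a bystander. Origin: centre of its underside.
- scissors: A pair of scissors with blue handles, about 185 mm long, 11 mm high, lying flat; a bystander. Origin: centre of its underside, below the pivot.
Things that resemble listed ones, but are neither listed nor needed, are in the scene too. Leave any blue or orange look-alike of the tub alone.

How it is judged:
On the way:
1. the tote is lifted clear of the table with its six nuts in it (height (world z) of tote above 0.03 m and contact force between tote and the fingers above 2 N and distance between each of nut0, nut1, nut2, nut3, nut4, nut5 and tote below 0.14 m), for 0.2 s.
At the end, for the whole second after the job is handed in: All six nuts at rest in the tote within 78 mm of its corner point; the tote gripped, tilted over 0.3 rad, still, touching no tub, its lip within 50 mm sideways of the mouth's centre and 5 to 120 mm above the rim; the tub upright within 30 mm of its place (distance between each of nut0, nut1, nut2, nut3, nut4, nut5 and tote_corner below 0.078 m and z of each of nut0, nut1, nut2, nut3, nut4, nut5 in the frame of tote above -0.005 m and linear speed of each of nut0, nut1, nut2, nut3, nut4, nut5 below 0.05 m/s and angle between tote's own z axis and vertical above 0.3 rad and horizontal distance between tote_lip and tub_mouth below 0.05 m and height (world z) of tote_lip between 0.105 and 0.22 m and contact force between tote and the fingers above 2 N and contact force between tote and tub below 0.3 N and linear speed of tote below 0.03 m/s and angular speed of tote below 0.15 rad/s and angle between tub's own z axis and vertical below 0.1 rad and distance of tub from where it was at the start of the episode below 0.03 m and height (world z) of tub below 0.02 m); the arm keeps its last pose, push and grip.
It fails at once if another thing on the table (tape, marker, clip, ruler, jar or scissors) is pushed more than 30 mm from its place (distance of any of tape, marker, clip, ruler, jar, scissors from where it was at the start of the episode above 0.03 m).
It fails at once if the tub is tipped over (angle between tub's own z axis and vertical above 0.3 rad).
It also fails if it takes over 38 s, if anything falls off the work surface, if the arm or the gripper's body presses on something with over 40 N, if the wrist force passes 120 N, or if a joint passes its speed limit or range.

ROBOT

A 6-joint arm with a two-finger parallel gripper is mounted at the origin on the work surface. World frame = base frame: x ahead of the robot, y to its left, z up, the work surface at z = 0. Lengths are in m, angles in rad, forces in N, time in s.
With the tool pointing down it reaches from about 0.275 to 0.75 m from the base axis. Payload 10.2 kg.
Tool frame: the origin (TCP) lies at the very end of the fingers, on their centre line; the grasp point (between the pads) lies 19 mm behind it; z points along the fingers, y is the line along which they close (so a half turn about z gives the same grasp; the last joint's range is limited). The gripper opens to 85 mm and grips with 20 to 120 N. Pads are 22 mm wide; open, the fingers measure 114 mm over their backs; the gripper's body (76 mm by 85 mm) begins 54 mm behind the grasp point. The pads swing forward as they close: fully open they stand 13 mm farther back than shut.
Start: joints at [-1.467, 0.313, 1.498, -0, 1.331, -0.223], TCP at [0.169, -0.497, 0.231] pointing down, gripper open.
Joint ranges: [-2.94, 2.94], [-0.97, 2.17], [0.19, 2.56], [-1.23, 4.37], [0.02, 3.11], [-2.88, 2.88]. Speed limits (rad/s): [2.39, 2.39, 3.01, 3.14, 3.14, 3.14].

INTERFACE

Orientations are given as a rotation vector (axis times angle).
In Python, from rig import r gives the robot as it stands. The module is installed in compiled form; this text tells all that it offers.
- The arm moves only by the tool arm_command, never from a script. Its argument "series" is a list of rows, each an object of numbers: "tx", "ty", "tz": the shift along the tool's x, y, z in mm; "wx", "wy", "wz": the turn, a rotation vector about the tool's x, y, z in degrees. In form: [{"tx": .., "ty": .., "tz": .., "wx": .., "wy": .., "wz": ..}, ...]. A call has 1 to 12 rows; each row is the pose to reach, as a shift and turn from the pose commanded when the call began, along the tool's axes at that moment; what a row does not reach only later rows make up. A row lasts 1/10 s, in which the tool goes at most 50 mm and 8.59 degrees, less where a joint would pass 70% of its speed; a pose out of reach is approached as far as the arm can. A call with a gripper value outside its range is refused whole. "grip" is the opening in per cent of the stroke, from 0 (shut) to 100 (fully open), set as the call begins (left out, the last holds). The fingers move at their own pace and stop on an object; the grip force is fixed at half the most. Time passes only in rows, so rows that repeat a pose let the fingers close. It gives the time, the measured TCP pose, the force, the opening and the grip force at its end, in the units of the state.
- r.state(): the state, without advancing time (a new reading comes with each control period).
- r.capture(name): name is "side" or "top" or "wrist"; returns the picture (420x560x3 uint8, red, green, blue); there is no depth.
- r.camera_params(name): a dict with "fx", "fy", "cx", "cy" (pixels), "pose" (4x4, takes a point from camera to world coordinates). Camera axes: x right, y down, z forward; pixel columns grow to the right and rows downward; lengths in m; the calibration is good to about 2 mm. A picture is of the moment at which its call begins: read the wrist's pose just before it. camera_params takes no time and is no camera call; for the wrist camera it gives the pose at the moment of the call.
- r.job_done(): hands the job in; it is judged then, once.
Trained networks look in the newest picture that a camera, given by its name, has taken for a name from the list of things; names that differ only in an ending like _2 or _b are one class to them, and where a whole thing is asked for, a point or a joint stands for the part that bears it (a point fixed in the world has none). Each returns a list of dicts, best first, with "p" (0 to 1); they miss things now and then, are a little off and sometimes report something else, mostly with a low value. They report only what shows in the picture. A call takes as long as a camera call. They do not tell look-alikes from the thing itself.
- r.spot_in(camera, query): "pixel" ([column, row] in pixels, amid what is visible of it).
- r.trace(camera, query): "region" (420x560 bool, what is visible of it) and "pixel" ([column, row] in pixels, amid what is visible of it).
- r.pinpoint(camera, query): "pixel" ([column, row] in pixels: a listed point, or the origin of a listed thing).
The state is a dict: "time_s": time; "qpos": joint angles; "joint_velocities": joint speeds; "tau": joint torques, N m; "tool_pos": TCP position; "tool_rot": TCP orientation; "contact_force": force on the tool from outside, world axes, zero at the start; "moment": the same for the moment, N m; "width": finger opening in m; "gripper_force": force on a finger pad.
Only numpy, scipy, OpenCV 4.12 (cv2) and the standard library are available. Lean on these libraries where they do the work, as an engineer would, in place of code of your own. Each camera call takes 0.05 s, during which the arm holds its last target. There are 200 camera calls.

## Working session

There is one attempt and no reset: what is moved stays moved. The work goes in short steps, Python scripts to look and compute and a tool call to move; the robot and the scene stay as the last step left them, time stands still between calls to the robot, and variables do not carry over. Pictures are saved under pics/ and viewed, at most 10 in all, crops included, and the job is handed in when it is done.

Besides the shell and the picture viewer there is one more tool, called after ">>>" as name(argument=value, ...) on one line, values as JSON. arm_command: Moves the arm, as the interface text tells. Its arguments: {"type":"object","properties":{"series":{"type":"array","items":{"type":"object","properties":{"tx":{"type":"number"},"ty":{"type":"number"},"tz":{"type":"number"},"wx":{"type":"number"},"wy":{"type":"number"},"wz":{"type":"number"}}}},"grip":{"type":"number"}},"required":["series"]}

```bash
mkdir -p pics
cat > h.py <<'E'
from rig import r
import numpy as np, cv2
from scipy.spatial.transform import Rotation as R
def ray(c,px):
    P=r.camera_params(c);T=np.array(P['pose'])
    d=T[:3,:3]@np.array([(px[0]-P['cx'])/P['fx'],(px[1]-P['cy'])/P['fy'],1]);return T[:3,3],d
def atz(c,px,z):
    o,d=ray(c,px);return o+d*(z-o[2])/d[2]
def proj(c,p):
    P=r.camera_params(c);T=np.array(P['pose']);q=T[:3,:3].T@(np.array(p)-T[:3,3])
    return np.array([P['fx']*q[0]/q[2]+P['cx'],P['fy']*q[1]/q[2]+P['cy']])
def save(n,im): cv2.imwrite('pics/'+n+'.png',im[:,:,::-1])
E
python3 - <<'E'
from h import *
ims=[r.capture(c) for c in('top','side')]
save('top',ims[0]);save('side',ims[1])
for c in('top','side'):
  print(c,np.round(np.array(r.camera_params(c)['pose'])[:3,3],3))
  for q,z in(('tote',0),('tote_rim',.06),('tote_corner',.004),('tote_lip',.037),('tub',0),('tub_mouth',.1),('nut0',.004),('clip',0),('jar',0),('tape',0),('marker',0),('ruler',0),('scissors',0)):
    for d in r.pinpoint(c,q)[:7]:
      if d['p']>.25: print(q,round(d['p'],2),np.round(d['pixel']),np.round(atz(c,d['pixel'],z)[:2],3))
print(r.state())
E
```

```text
top [0.457 0.    1.357]
tote 0.64 [201. 221.] [0.504 0.207]
tote_rim 0.63 [203. 247.] [0.431 0.189]
tote_rim 0.51 [224. 196.] [0.573 0.136]
tote_rim 0.37 [213. 231.] [0.475 0.163]
tote_rim 0.32 [189. 218.] [0.51  0.231]
tote_corner 0.64 [219. 204.] [0.553 0.155]
tote_lip 0.72 [222. 195.] [0.578 0.143]
tub 0.91 [334. 132.] [ 0.775 -0.173]
tub 0.75 [340. 196.] [ 0.588 -0.194]
tub 0.72 [332. 264.] [ 0.39  -0.174]
tub 0.52 [272. 200.] [0.57  0.003]
tub_mouth 0.83 [340. 124.] [ 0.774 -0.177]
tub_mouth 0.79 [343. 194.] [ 0.583 -0.188]
tub_mouth 0.74 [401. 297.] [ 0.313 -0.347]
tub_mouth 0.67 [335. 263.] [ 0.396 -0.171]
tub_mouth 0.43 [202. 225.] [0.489 0.187]
nut0 0.52 [214. 230.] [0.48  0.166]
nut0 0.47 [176. 248.] [0.425 0.276]
nut0 0.47 [198. 246.] [0.433 0.212]
nut0 0.47 [187. 216.] [0.518 0.248]
nut0 0.46 [233. 235.] [0.467 0.114]
nut0 0.37 [174. 224.] [0.494 0.283]
clip 0.5 [271. 198.] [0.575 0.007]
jar 0.62 [114. 178.] [0.621 0.463]
tape 0.85 [284. 139.] [ 0.749 -0.026]
marker 0.82 [271. 260.] [0.396 0.001]
scissors 0.58 [402. 296.] [ 0.305 -0.378]
side [0.452 0.816 0.632]
tote 0.85
[... 848 characters left out ...]
1.4, 'qpos': array([-1.46742955e+00,  3.12905652e-01,  1.49771936e+00,  2.29588949e-05,
        1.33101727e+00, -2.23388779e-01]), 'joint_velocities': array([-8.01306051e-04,  6.90125789e-05, -7.17011191e-04,  8.02509231e-04,
       -2.93557970e-04, -7.17185812e-04]), 'tau': array([ 1.33108456e-04, -4.12164474e+01, -2.59900188e+01, -2.14888219e-04,
        5.79517364e-04,  2.07353132e-06]), 'tool_pos': array([ 0.1685094 , -0.49721728,  0.23128398]), 'tool_rot': array([-3.09971150e+00, -5.10969802e-01, -3.96434944e-05]), 'contact_force': array([ 0.51221463, -0.37890482,  0.07022711]), 'moment': array([ 0.05951656, -0.03379098, -0.01421844]), 'gripper_force': 0.0, 'width': 0.08553465556947071}
```

View pics/top.png

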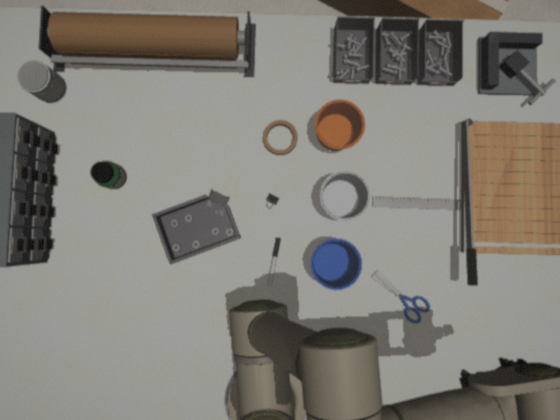

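View pics/side.png

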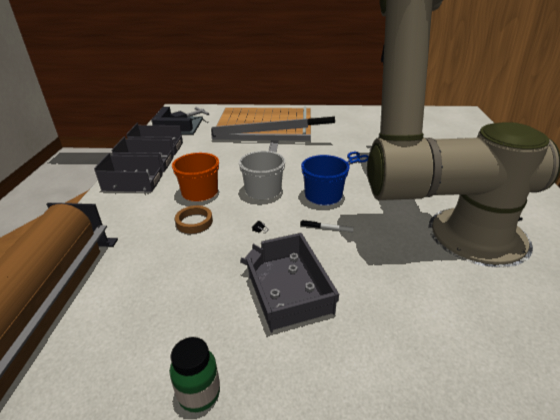

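The white tub is the middle one of three look-alikes at about (343,195) in the top view. The orange one is at (340,124) and the blue one at (335,263). The tote is at (198,226), with its spout at (219,196) towards the upper right, and its -y wall on the robot's side. I'll fit the tote pose and confirm both in a crop.

```bash
cat >> h.py <<'E'
def cur():
    s=r.state();return np.array(s['tool_pos']),R.from_rotvec(s['tool_rot'])
def delta(p,Rt):
    p0,R0=cur();return np.round(R0.inv().apply(np.array(p)-p0)*1000,1),np.round((R0.inv()*Rt).as_rotvec(degrees=True),1)
def down(yaw): # tool x at yaw deg, pointing down
    c,s=np.cos(np.radians(yaw)),np.sin(np.radians(yaw))
    return R.from_matrix(np.array([[c,s,0],[s,-c,0],[0,0,-1]]))
PTS={'tote_rim':(0,-69.5,60),'tote_corner':(75,45,4),'tote_lip':(93.5,63.5,37)}
E
python3 - <<'E'
from h import *
from scipy.optimize import least_squares
obs={('top','tote_rim'):(203,247),('top','tote_corner'):(219,204),('top','tote_lip'):(222,195),('side','tote'):(286,288),
('side','tote_rim'):(319,260),('side','tote_corner'):(259,268),('side','tote_lip'):(246,254),('top','tote'):(201,221)}
def w(v,n):
    q=np.array(PTS.get(n,(0,0,0)))/1000; c,s=np.cos(v[2]),np.sin(v[2])
    return np.array([v[0]+c*q[0]-s*q[1],v[1]+s*q[0]+c*q[1],q[2]])
f=lambda v:np.concatenate([proj(c,w(v,n))-o for (c,n),o in obs.items()])
S=least_squares(f,[.487,.21,-1.22],loss='soft_l1');v=S.x
print(v,np.degrees(v[2]),np.round(S.fun).astype(int))
tub=[np.mean([atz('top',(343,194),.1)[:2],atz('side',(263,162),.1)[:2]],0)];print('tub',tub)
# tote outline check
im=r.capture('top').copy()
big=cv2.resize(im[120:300,130:370],None,fx=3.3,fy=3.3,interpolation=cv2.INTER_CUBIC)
c,s=np.cos(v[2]),np.sin(v[2])
O=[(-104,-74),(104,-74),(104,26),(56,74),(-104,74)]
pts=[((proj('top',(v[0]+(c*x-s*y)/1e3,v[1]+(s*x+c*y)/1e3,.06))-[130,120])*3.3).astype(int) for x,y in O]
cv2.polylines(big,[np.array(pts)],True,(255,0,0),1)
for z,rad in((.1,.068),):
  q=[((proj('top',(tub[0][0]+rad*np.cos(a),tub[0][1]+rad*np.sin(a),z))-[130,120])*3.3).astype(int) for a in np.linspace(0,6.28,40)]
  cv2.polylines(big,[np.array(q)],True,(255,0,0),1)
save('crop',big)
rim=w(v,'tote_rim');print(rim,delta((rim[0],rim[1],.17),down(np.degrees(v[2])+180)))
E
```

```text
[ 0.48528102  0.21103856 -1.21610222] -69.67752490460178 [ 1  4  0  0  0  0 -1 -1 -3  1 -2  0  1 -1 -2  6]
tub [array([ 0.576751  , -0.18681747])]
[0.4201072  0.18690097 0.06      ] (array([ 457.9, -567.1,   61.3]), array([  0. ,   0. , -91.6]))
```

View pics/crop.png

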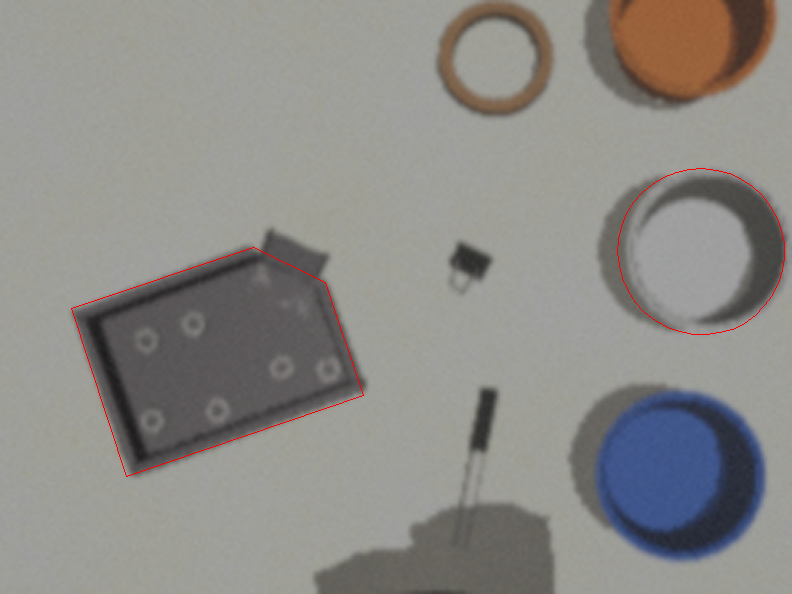

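The crop confirms it. The fitted outline lies on the tote (spout at (295,255)), and the ring lies on the white tub at (702,252), with orange above it and blue below. Six nuts are visible. Next I move to hover over the -y rim.

>>> arm_command(series=[{"tx": 38, "ty": -47, "tz": 0, "wz": -7}, {"tx": 76, "ty": -94, "tz": 0, "wz": -14}, {"tx": 107, "ty": -132, "tz": 0, "wz": -21}, {"tx": 137, "ty": -170, "tz": 0, "wz": -28}, {"tx": 168, "ty": -208, "tz": 0, "wz": -35}, {"tx": 198, "ty": -246, "tz": 0, "wz": -42}, {"tx": 229, "ty": -284, "tz": 0, "wz": -49}, {"tx": 260, "ty": -322, "tz": 5, "wz": -56}, {"tx": 290, "ty": -360, "tz": 10, "wz": -63}, {"tx": 321, "ty": -398, "tz": 20, "wz": -70}, {"tx": 352, "ty": -436, "tz": 30, "wz": -77}, {"tx": 382, "ty": -474, "tz": 40, "wz": -84}], grip=60)

```text
$.series[0]: bad value
```

>>> arm_command(series=[{"tx": 0, "ty": 0, "tz": 0, "wz": 0}])

```text
$.series[0]: bad value
```

Run:
```python
from h import *
print(cur()[0],r.state()['time_s'],r.state()['qpos'],delta((.421,.187,.15),down(110.3)))
```

```text
[ 0.16852578 -0.49722226  0.23130776] 1.45 [-1.46739243e+00  3.12871225e-01  1.49770305e+00  9.97499168e-06
  1.33099509e+00 -2.23429873e-01] (array([ 458.8, -566.9,   81.3]), array([  0. ,   0. , -91.6]))
```

All six keys are needed in each row.

>>> arm_command(series=[{"tx": 38, "ty": -47, "tz": 0, "wx": 0, "wy": 0, "wz": -7}, {"tx": 76, "ty": -94, "tz": 0, "wx": 0, "wy": 0, "wz": -14}, {"tx": 107, "ty": -132, "tz": 0, "wx": 0, "wy": 0, "wz": -21}, {"tx": 137, "ty": -170, "tz": 0, "wx": 0, "wy": 0, "wz": -28}, {"tx": 168, "ty": -208, "tz": 0, "wx": 0, "wy": 0, "wz": -35}, {"tx": 198, "ty": -246, "tz": 0, "wx": 0, "wy": 0, "wz": -42}, {"tx": 229, "ty": -284, "tz": 0, "wx": 0, "wy": 0, "wz": -49}, {"tx": 260, "ty": -322, "tz": 5, "wx": 0, "wy": 0, "wz": -56}, {"tx": 290, "ty": -360, "tz": 10, "wx": 0, "wy": 0, "wz": -63}, {"tx": 321, "ty": -398, "tz": 20, "wx": 0, "wy": 0, "wz": -70}, {"tx": 352, "ty": -436, "tz": 30, "wx": 0, "wy": 0, "wz": -77}, {"tx": 382, "ty": -474, "tz": 40, "wx": 0, "wy": 0, "wz": -84}], grip=60)

```text
time_s: 2.65
tool_pos: [0.3745, 0.0653, 0.1938]
tool_rot: [1.954, 2.458, 0.001]
contact_force: [1.4, -0.9, -0.4]
width: 0.0514
gripper_force: 0.0
```

>>> arm_command(series=[{"tx": 0, "ty": 0, "tz": 0, "wx": 0, "wy": 0, "wz": 0}, {"tx": 0, "ty": 0, "tz": 0, "wx": 0, "wy": 0, "wz": 0}])

```text
time_s: 2.85
tool_pos: [0.3739, 0.0638, 0.1936]
tool_rot: [-1.958, -2.456, 0.001]
contact_force: [-0.5, -1.0, -0.1]
width: 0.0514
gripper_force: 0.0
```

Run:
```python
from h import *
print(cur()[0],r.state()['time_s'],r.state()['qpos'],delta((.421,.187,.15),down(110.3)))
```

```text
[0.37393991 0.06378679 0.19359976] 2.85 [-1.42467462e-01  2.40778213e-02  1.94802380e+00 -2.77444435e-04
  1.17010742e+00 -3.66784875e-01] (array([109.7,  73.3,  43.5]), array([-0. , -0. , -7.4]))
```

>>> arm_command(series=[{"tx": 30, "ty": 20, "tz": 10, "wx": 0, "wy": 0, "wz": -3}, {"tx": 60, "ty": 40, "tz": 25, "wx": 0, "wy": 0, "wz": -6}, {"tx": 88, "ty": 59, "tz": 35, "wx": 0, "wy": 0, "wz": -7.4}, {"tx": 109.7, "ty": 73.3, "tz": 43.5, "wx": 0, "wy": 0, "wz": -7.4}, {"tx": 109.7, "ty": 73.3, "tz": 43.5, "wx": 0, "wy": 0, "wz": -7.4}, {"tx": 109.7, "ty": 73.3, "tz": 43.5, "wx": 0, "wy": 0, "wz": -7.4}])

```text
time_s: 3.45
tool_pos: [0.4218, 0.1848, 0.1505]
tool_rot: [1.802, 2.573, -0.0]
contact_force: [-0.1, 0.2, -0.9]
width: 0.051
gripper_force: 0.0
```

Run:
```python
from h import *
P=r.camera_params('wrist');im=r.capture('wrist').copy()
print(cur()[0],delta((.421,.187,.032),down(110.3)))
for q,z in(('tote_rim',.06),('tote_corner',.004),('tote_lip',.037)):
  for d in r.pinpoint('wrist',q)[:2]: print(q,d['p'],d['pixel'],atz('wrist',d['pixel'],z))
v=[.4853,.2110,-1.2161];c,s=np.cos(v[2]),np.sin(v[2])
def L(O,z,col):
  pts=[proj('wrist',(v[0]+(c*x-s*y)/1e3,v[1]+(s*x+c*y)/1e3,z)) for x,y in O]
  cv2.polylines(im,[np.array(pts).astype(np.int32)],False,col,1)
L([(-104,-74),(104,-74)],.06,(255,0,0));L([(-95,-65),(95,-65)],.06,(0,255,0))
L([(0,-74),(0,-65)],.06,(255,255,0))
save('wrist',im)
```

```text
[0.42173478 0.18463702 0.15070447] (array([2.500e+00, 1.000e-01, 1.187e+02]), array([ 0. ,  0. , -0.3]))
tote_rim 0.75 [276.5, 213.2] [0.41803584 0.18647298 0.06      ]
tote_rim 0.64 [393.7, 122.1] [0.47142385 0.27557024 0.06      ]
tote_corner 0.75 [399.4, 266.4] [0.55464936 0.15937523 0.004     ]
tote_lip 0.78 [430.7, 303.9] [0.57929989 0.14677863 0.037     ]
```

View pics/wrist.png

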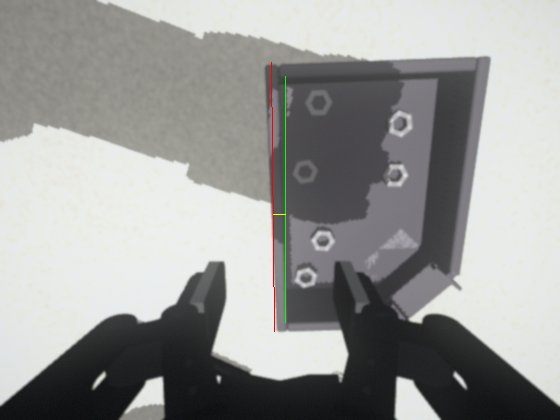

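The wrist view shows the -y wall at columns 270-288, within about 2 mm of my lines, with no nut under the fingers. Next I descend and grip.

>>> arm_command(series=[{"tx": 2, "ty": 1, "tz": 20, "wx": 0, "wy": 0, "wz": -0.5}, {"tx": 2, "ty": 1, "tz": 45, "wx": 0, "wy": 0, "wz": -0.5}, {"tx": 2, "ty": 1, "tz": 70, "wx": 0, "wy": 0, "wz": -0.5}, {"tx": 2, "ty": 1, "tz": 90, "wx": 0, "wy": 0, "wz": -0.5}, {"tx": 2, "ty": 1, "tz": 105, "wx": 0, "wy": 0, "wz": -0.5}, {"tx": 2, "ty": 1, "tz": 115, "wx": 0, "wy": 0, "wz": -0.5}, {"tx": 2, "ty": 1, "tz": 120, "wx": 0, "wy": 0, "wz": -0.5}, {"tx": 2, "ty": 1, "tz": 120, "wx": 0, "wy": 0, "wz": -0.5}])

```text
time_s: 4.45
tool_pos: [0.4217, 0.1882, 0.0302]
tool_rot: [-1.788, -2.583, 0.0]
contact_force: [0.3, 0.2, -0.0]
width: 0.0514
gripper_force: 0.0
```

>>> arm_command(series=[{"tx": 0, "ty": 0, "tz": 0, "wx": 0, "wy": 0, "wz": 0}, {"tx": 0, "ty": 0, "tz": 0, "wx": 0, "wy": 0, "wz": 0}, {"tx": 0, "ty": 0, "tz": 0, "wx": 0, "wy": 0, "wz": 0}, {"tx": 0, "ty": 0, "tz": 0, "wx": 0, "wy": 0, "wz": 0}, {"tx": 0, "ty": 0, "tz": 0, "wx": 0, "wy": 0, "wz": 0}, {"tx": 0, "ty": 0, "tz": 0, "wx": 0, "wy": 0, "wz": 0}, {"tx": 0, "ty": 0, "tz": 0, "wx": 0, "wy": 0, "wz": 0}, {"tx": 0, "ty": 0, "tz": 0, "wx": 0, "wy": 0, "wz": 0}], grip=0)

```text
time_s: 5.25
tool_pos: [0.422, 0.1885, 0.0308]
tool_rot: [1.788, 2.583, 0.001]
contact_force: [-0.7, -0.3, 5.7]
width: 0.008
gripper_force: 59.7
```

>>> arm_command(series=[{"tx": 0, "ty": 0, "tz": -4, "wx": 0, "wy": 0, "wz": 0}, {"tx": 0, "ty": 0, "tz": -12, "wx": 0, "wy": 0, "wz": 0}, {"tx": 0, "ty": 0, "tz": -25, "wx": 0, "wy": 0, "wz": 0}, {"tx": 0, "ty": 0, "tz": -42, "wx": 0, "wy": 0, "wz": 0}, {"tx": 0, "ty": 0, "tz": -62, "wx": 0, "wy": 0, "wz": 0}, {"tx": 0, "ty": 0, "tz": -85, "wx": 0, "wy": 0, "wz": 0}, {"tx": 0, "ty": 0, "tz": -108, "wx": 0, "wy": 0, "wz": 0}, {"tx": 0, "ty": 0, "tz": -130, "wx": 0, "wy": 0, "wz": 0}, {"tx": 0, "ty": 0, "tz": -148, "wx": 0, "wy": 0, "wz": 0}, {"tx": 0, "ty": 0, "tz": -160, "wx": 0, "wy": 0, "wz": 0}, {"tx": 0, "ty": 0, "tz": -166, "wx": 0, "wy": 0, "wz": 0}, {"tx": 0, "ty": 0, "tz": -170, "wx": 0, "wy": 0, "wz": 0}])

```text
time_s: 6.45
tool_pos: [0.4214, 0.1884, 0.2005]
tool_rot: [-1.788, -2.583, 0.0]
contact_force: [-0.2, -0.6, -4.2]
width: 0.0081
gripper_force: 58.5
```

```bash
cat >> h.py <<'E'
def totepose(top,Rt,gx=0.): # tote pose from tool pose, ideal grasp: tool x=-tote x, y=tote y
    G=R.from_matrix(np.diag([-1.,1,-1])); Rq=Rt*G.inv()
    grip=np.array([gx,-.0695,.030]) # TCP in tote frame
    return top-Rq.apply(grip),Rq
def tcp_for(lip,phi,tilt): # tote with lip at point, pour dir yaw phi deg, tilt deg
    ph=np.radians(phi)
    Rq=R.from_rotvec(np.radians(tilt)*np.array([-np.sin(ph),np.cos(ph),0]))*R.from_euler('z',phi-45,degrees=True)
    G=R.from_matrix(np.diag([-1.,1,-1]))
    o=np.array(lip)-Rq.apply([.0935,.0635,.037])
    return o+Rq.apply([0,-.0695,.030]),Rq*G
E
python3 - <<'E'
from h import *
print(r.state()['tool_pos'],r.state()['width'])
p0,R0=cur();T,Rq=totepose(p0,R0);lip=T+Rq.apply([.0935,.0635,.037]);print('lip',lip)
cw=r.capture('wrist')
for q in('tote_lip','tote_corner','tote_rim'):
  for d in r.pinpoint('wrist',q)[:1]: print(q,d['p'],d['pixel'],proj('wrist',T+Rq.apply(np.array(PTS[q])/1000)))
save('wrist2',cw)
for phi in(-55,-70):
  for t in(0,34):
    p,Rt=tcp_for((.577,-.188,.175),phi,t);print(phi,t,p,Rt.as_rotvec(),delta(p,Rt))
E
```

```text
[0.42143895 0.1883796  0.20050106] 0.008064528581618926
lip [0.57885169 0.14772194 0.20746059]
tote_corner 0.59 [459.3, 364.9] [463.52800901 363.47363094]
tote_rim 0.87 [279.1, 313.8] [281.11488648 313.53747517]
-55 0 [ 0.46225667 -0.07282527  0.168     ] [2.40659959 2.01937683 0.        ] (array([-258.9,  -53.7,   31.7]), array([-0.1,  0. , 30.6]))
-55 34 [ 0.47571676 -0.09204826  0.2587569 ] [-1.95310853 -1.63885265 -0.06793717] (array([-281.6,  -48. ,  -59.1]), array([17. , 29.9, 29.7]))
-70 0 [ 0.49597587 -0.04705199  0.168     ] [2.64959237 1.6879765  0.        ] (array([-246.6,  -13.1,   31.6]), array([-0.1,  0. , 45.6]))
-70 34 [ 0.50400204 -0.0691037   0.2587569 ] [-2.1566081  -1.37391089 -0.1692068 ] (array([-270.1,  -13.4,  -59.1]), array([13.1, 32.3, 44.2]))
```

View pics/wrist2.png

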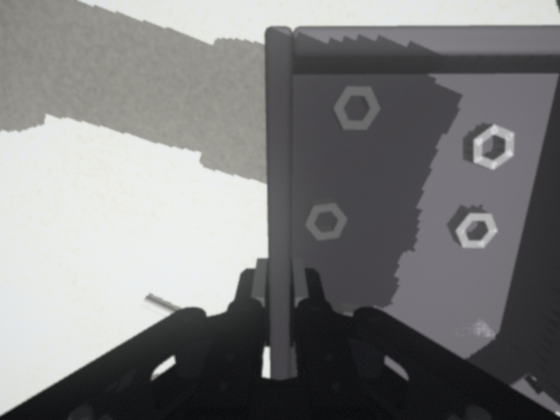

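The tote is lifted with its nuts and the model matches the picture: the predicted rim and corner are within 4 px of the pixels found. Next I carry it level to beside the tub.

>>> arm_command(series=[{"tx": -5, "ty": 0, "tz": -2, "wx": 0, "wy": 0, "wz": 1}, {"tx": -20, "ty": -1, "tz": -6, "wx": 0, "wy": 0, "wz": 3.4}, {"tx": -42, "ty": -2, "tz": -12, "wx": 0, "wy": 0, "wz": 7.1}, {"tx": -70, "ty": -3, "tz": -18, "wx": 0, "wy": 0, "wz": 11.8}, {"tx": -102, "ty": -5, "tz": -25, "wx": 0, "wy": 0, "wz": 17.1}, {"tx": -135, "ty": -7, "tz": -32, "wx": 0, "wy": 0, "wz": 22.8}, {"tx": -168, "ty": -8, "tz": -39, "wx": 0, "wy": 0, "wz": 28.5}, {"tx": -200, "ty": -10, "tz": -45, "wx": 0, "wy": 0, "wz": 33.8}, {"tx": -228, "ty": -11, "tz": -51, "wx": 0, "wy": 0, "wz": 38.5}, {"tx": -250, "ty": -12, "tz": -55, "wx": 0, "wy": 0, "wz": 42.2}, {"tx": -265, "ty": -13, "tz": -58, "wx": 0, "wy": 0, "wz": 44.7}, {"tx": -270, "ty": -13, "tz": -59, "wx": 0, "wy": 0, "wz": 45.6}])

```text
time_s: 7.85
tool_pos: [0.5048, -0.0701, 0.2591]
tool_rot: [-2.651, -1.685, 0.0]
contact_force: [0.2, -0.8, -3.3]
width: 0.0077
gripper_force: 58.6
```

Run:
```python
from h import *
s=r.state();print(s['tool_pos'],s['tool_rot'],s['width'],s['time_s'],np.round(s['qpos'],2))
for t in(6,12,18,24,30,34):
  # lip fixed in final place only at end; blend height so TCP pos moves smoothly to final
  _,Rt=tcp_for((0,0,0),-70,t);p,_=tcp_for((.577,-.188,.175),-70,34);print(t,delta(p,Rt))
```

```text
[ 0.50480394 -0.07008302  0.25909802] [-2.65135856e+00 -1.68476840e+00  4.47459438e-04] 0.007698697181943029 7.85 [-0.37  0.26  1.5  -0.    1.39  0.07]
6 (array([ 0.5, -1.1,  0.3]), array([ 4.2,  4.2, -0.1]))
12 (array([ 0.5, -1.1,  0.3]), array([ 8.5,  8.5, -0.1]))
18 (array([ 0.5, -1.1,  0.3]), array([12.7, 12.7, -0.1]))
24 (array([ 0.5, -1.1,  0.3]), array([17. , 17. , -0.1]))
30 (array([ 0.5, -1.1,  0.3]), array([21.2, 21.2, -0.1]))
34 (array([ 0.5, -1.1,  0.3]), array([24.1, 24. , -0.1]))
```

>>> arm_command(series=[{"tx": 0, "ty": 0, "tz": 0, "wx": 1, "wy": 1, "wz": 0}, {"tx": 0, "ty": 0, "tz": 0, "wx": 2.5, "wy": 2.5, "wz": 0}, {"tx": 0, "ty": 0, "tz": 0, "wx": 4, "wy": 4, "wz": 0}, {"tx": 0, "ty": 0, "tz": 0, "wx": 5.5, "wy": 5.5, "wz": 0}, {"tx": 0, "ty": 0, "tz": 0, "wx": 7, "wy": 7, "wz": 0}, {"tx": 0, "ty": 0, "tz": 0, "wx": 8, "wy": 8, "wz": 0}, {"tx": 0, "ty": 0, "tz": 0, "wx": 9, "wy": 9, "wz": 0}, {"tx": 0, "ty": 0, "tz": 0, "wx": 10, "wy": 10, "wz": 0}, {"tx": 0, "ty": 0, "tz": 0, "wx": 11, "wy": 11, "wz": 0}, {"tx": 0, "ty": 0, "tz": 0, "wx": 12, "wy": 12, "wz": 0}, {"tx": 0, "ty": 0, "tz": 0, "wx": 13, "wy": 13, "wz": 0}, {"tx": 0, "ty": 0, "tz": 0, "wx": 14, "wy": 14, "wz": 0}])

```text
time_s: 9.05
tool_pos: [0.5046, -0.0689, 0.2593]
tool_rot: [-2.361, -1.505, -0.106]
contact_force: [1.3, -0.9, -3.1]
width: 0.0078
gripper_force: 58.8
```

>>> arm_command(series=[{"tx": 0, "ty": 0, "tz": 0, "wx": 1, "wy": 1, "wz": 0}, {"tx": 0, "ty": 0, "tz": 0, "wx": 2, "wy": 2, "wz": 0}, {"tx": 0, "ty": 0, "tz": 0, "wx": 3, "wy": 3, "wz": 0}, {"tx": 0, "ty": 0, "tz": 0, "wx": 4, "wy": 4, "wz": 0}, {"tx": 0, "ty": 0, "tz": 0, "wx": 5, "wy": 5, "wz": 0}, {"tx": 0, "ty": 0, "tz": 0, "wx": 6, "wy": 6, "wz": 0}, {"tx": 0, "ty": 0, "tz": 0, "wx": 7, "wy": 7, "wz": 0}, {"tx": 0, "ty": 0, "tz": 0, "wx": 8, "wy": 8, "wz": 0}, {"tx": 0, "ty": 0, "tz": 0, "wx": 9, "wy": 9, "wz": 0}, {"tx": 0, "ty": 0, "tz": 0, "wx": 10, "wy": 10, "wz": 0}, {"tx": 0, "ty": 0, "tz": 0, "wx": 10, "wy": 10, "wz": 0}, {"tx": 0, "ty": 0, "tz": 0, "wx": 10, "wy": 10, "wz": 0}])

```text
time_s: 10.25
tool_pos: [0.5047, -0.0689, 0.2592]
tool_rot: [-2.157, -1.375, -0.169]
contact_force: [-0.1, -0.0, -3.2]
width: 0.0081
gripper_force: 58.8
```

>>> arm_command(series=[{"tx": 0, "ty": 0, "tz": 0, "wx": 0, "wy": 0, "wz": 0}, {"tx": 0, "ty": 0, "tz": 0, "wx": 0, "wy": 0, "wz": 0}, {"tx": 0, "ty": 0, "tz": 0, "wx": 0, "wy": 0, "wz": 0}, {"tx": 0, "ty": 0, "tz": 0, "wx": 0, "wy": 0, "wz": 0}])

```text
time_s: 10.65
tool_pos: [0.5046, -0.0688, 0.2593]
tool_rot: [-2.157, -1.375, -0.169]
contact_force: [0.3, -0.4, -3.1]
width: 0.0082
gripper_force: 58.8
```

```bash
cat > chk.py <<'E'
from h import *
import sys
ims={c:r.capture(c) for c in('top','side','wrist')}
s=r.state();print(s['tool_pos'],s['width'],s['gripper_force'],s['time_s'],np.round(s['qpos'],2))
T,Rq=totepose(*cur());print('lip pred',T+Rq.apply([.0935,.0635,.037]),'tilt',np.degrees(np.arccos(Rq.as_matrix()[2,2])))
for c in ims:
  for q in('tote_lip','tote_corner','tote_rim'):
    d=r.pinpoint(c,q)[:1]
    if d: print(c,q,round(d[0]['p'],2),np.round(d[0]['pixel']),np.round(proj(c,T+Rq.apply(np.array(PTS[q])/1000))))
  print([(round(d['p'],2),np.round(d['pixel']).tolist()) for d in r.pinpoint(c,'nut0')[:8]])
c0=np.clip(proj('side',T+Rq.apply([.05,.02,.03])),[100,75],[460,345]).astype(int)
A=ims['side'][c0[1]-75:c0[1]+75,c0[0]-100:c0[0]+100]
c1=np.clip(proj('top',T+Rq.apply([.05,.02,.03])),[100,75],[460,345]).astype(int)
B=ims['top'][c1[1]-75:c1[1]+75,c1[0]-100:c1[0]+100]
W=cv2.resize(ims['wrist'],(400,300))
row=np.hstack([cv2.resize(A,(400,300)),cv2.resize(B,(400,300))])
save(sys.argv[1],np.vstack([row,np.hstack([W,cv2.resize(ims['side'],(400,300))])]))
E
python3 chk.py c1
```

```text
[ 0.50461963 -0.06882844  0.25926756] 0.008044573170008845 58.8512427569367 10.8 [-0.55  0.47  1.32  0.37  1.83 -0.11]
lip pred [ 0.57769803 -0.18777761  0.17565601] tilt 33.939051187275986
top tote_lip 0.84 [350. 196.] [347. 193.]
top tote_corner 0.78 [333. 197.] [332. 199.]
top tote_rim 0.62 [311. 216.] [309. 217.]
[(0.53, [315.0, 180.0]), (0.45, [321.0, 187.0])]
side tote_lip 0.85 [260. 138.] [260. 138.]
side tote_corner 0.79 [259. 148.] [263. 148.]
side tote_rim 0.58 [283. 113.] [281. 114.]
[]
wrist tote_lip 0.66 [490. 276.] [523. 433.]
wrist tote_rim 0.78 [276. 313.] [281. 311.]
[(0.9, [488.0, 306.0]), (0.82, [492.0, 279.0]), (0.82, [479.0, 338.0]), (0.64, [452.0, 350.0]), (0.62, [393.0, 374.0])]
```

View pics/c1.png

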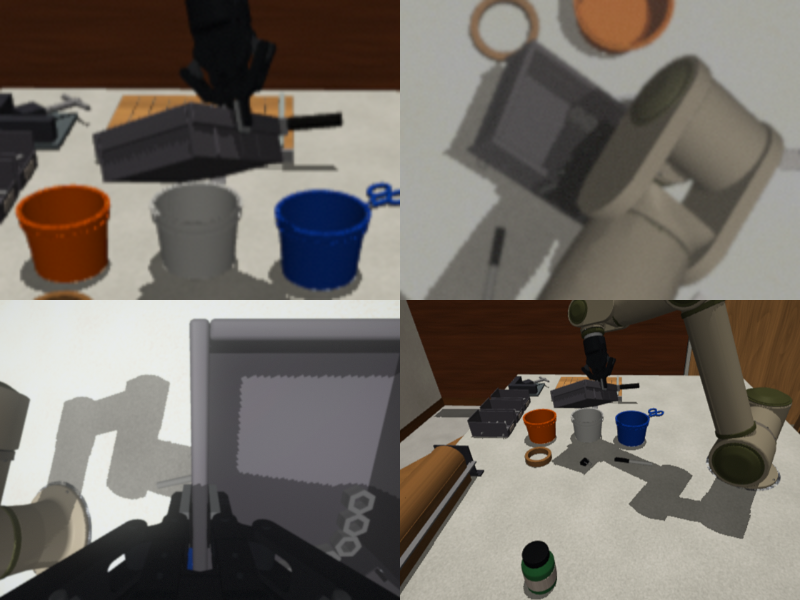

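The nuts have slid towards the corner; the wrist view shows a chain along the +y side at about (490,280)-(450,350). I'll convert those pixels to tote coordinates.

```bash
cat > nuts.py <<'E'
from h import *
import sys
im=r.capture('wrist');T,Rq=totepose(*cur());M=Rq.inv()
def tot(px,z=.014):
    o,d=ray('wrist',px);o=M.apply(o-T);d=M.apply(d);return (o+d*(z-o[2])/d[2])*1000
for d in r.pinpoint('wrist','nut0')[:9]:
    t=tot(d['pixel'],.004);print(round(d['p'],2),np.round(d['pixel']),np.round(t),'dist',round(np.hypot(t[0]-75,t[1]-45)))
big=cv2.resize(im[220:420,320:560],(792,594),interpolation=cv2.INTER_CUBIC)
P=lambda q:((proj('wrist',T+Rq.apply(np.array(q)/1000))-[320,220])*[3.3,2.97]).astype(int)
for O in([(-95,65,4),(55,65,4),(95,25,4),(95,-65,4)],[(75+78*np.cos(a),45+78*np.sin(a),4) for a in np.linspace(2.9,5.3,30)]):
    cv2.polylines(big,[np.array([P(q) for q in O])],False,(255,0,0),1)
save(sys.argv[1],big);print(r.state()['time_s'])
E
python3 nuts.py n1
```

```text
0.8 [493. 275.] [14. 52.  4.] dist 61
0.78 [476. 338.] [57. 50.  4.] dist 19
0.7 [454. 351.] [67. 38.  4.] dist 11
0.66 [487. 302.] [32. 52.  4.] dist 43
0.52 [391. 379.] [88.  1.  4.] dist 46
11.5
```

View pics/n1.png

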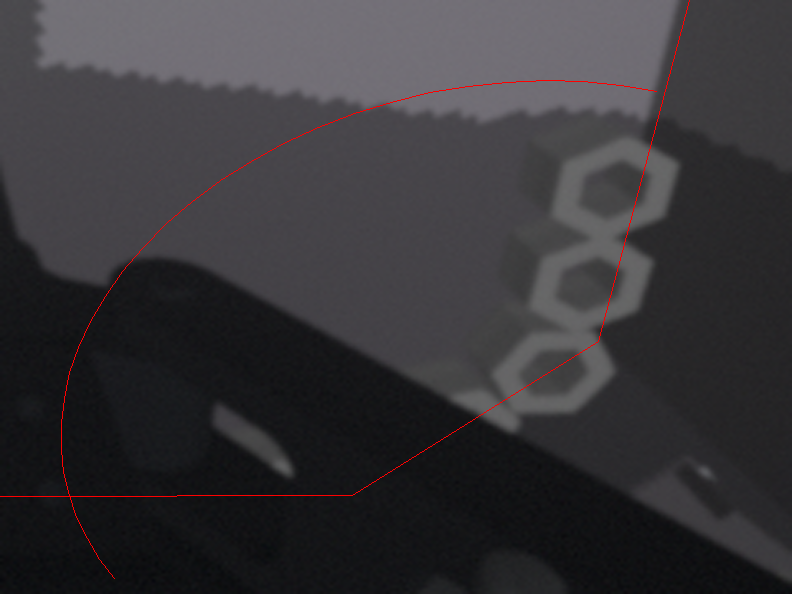

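Five nuts are seen within 61 mm of the corner; the sixth is hidden behind the gripper, along the +x wall. To make sure it runs down, I'll tip further towards +y for a moment, then settle slightly steeper.

>>> arm_command(series=[{"tx": 0, "ty": 0, "tz": 0, "wx": 2, "wy": 0, "wz": 0}, {"tx": 0, "ty": 0, "tz": 0, "wx": 4, "wy": 0, "wz": 0}, {"tx": 0, "ty": 0, "tz": 0, "wx": 6, "wy": 0, "wz": 0}, {"tx": 0, "ty": 0, "tz": 0, "wx": 8, "wy": 0, "wz": 0}, {"tx": 0, "ty": 0, "tz": 0, "wx": 10, "wy": 0, "wz": 0}, {"tx": 0, "ty": 0, "tz": 0, "wx": 11, "wy": 0, "wz": 0}, {"tx": 0, "ty": 0, "tz": 0, "wx": 11, "wy": 0, "wz": 0}, {"tx": 0, "ty": 0, "tz": 0, "wx": 11, "wy": 0, "wz": 0}, {"tx": 0, "ty": 0, "tz": 0, "wx": 9, "wy": 1, "wz": 0}, {"tx": 0, "ty": 0, "tz": 0, "wx": 7, "wy": 2, "wz": 0}, {"tx": 0, "ty": 0, "tz": 0, "wx": 5, "wy": 3, "wz": 0}, {"tx": 0, "ty": 0, "tz": 0, "wx": 4, "wy": 4, "wz": 0}])

```text
time_s: 12.7
tool_pos: [0.5045, -0.0688, 0.2598]
tool_rot: [-2.076, -1.323, -0.194]
contact_force: [-0.6, -0.5, -3.8]
width: 0.0083
gripper_force: 58.9
```

>>> arm_command(series=[{"tx": 0, "ty": 0, "tz": 0, "wx": 0, "wy": 0, "wz": 0}, {"tx": 0, "ty": 0, "tz": 0, "wx": 0, "wy": 0, "wz": 0}, {"tx": 0, "ty": 0, "tz": 0, "wx": 0, "wy": 0, "wz": 0}, {"tx": 0, "ty": 0, "tz": 0, "wx": 0, "wy": 0, "wz": 0}])

```text
time_s: 13.1
tool_pos: [0.5047, -0.0688, 0.2591]
tool_rot: [-2.074, -1.322, -0.191]
contact_force: [-0.3, -0.6, -3.3]
width: 0.0081
gripper_force: 58.9
```

```bash
python3 nuts.py n2; python3 chk.py c2 | head -12
```

```text
0.81 [485. 302.] [32. 51.  4.] dist 43
0.78 [478. 337.] [56. 51.  4.] dist 20
0.62 [453. 352.] [68. 38.  4.] dist 10
0.58 [493. 278.] [16. 53.  4.] dist 59
0.55 [390. 377.] [87.  0.  4.] dist 46
13.2
[ 0.50466449 -0.06880293  0.2591912 ] 0.007884421826985403 58.88702235999517 13.35 [-0.57  0.51  1.29  0.42  1.89 -0.11]
lip pred [ 0.57469579 -0.17936517  0.1624862 ] tilt 39.60314759500047
top tote_lip 0.58 [344. 195.] [343. 195.]
top tote_corner 0.78 [330. 199.] [328. 200.]
top tote_rim 0.91 [310. 215.] [310. 216.]
[(0.59, [320.0, 185.0]), (0.38, [313.0, 182.0])]
side tote_lip 0.66 [260. 142.] [261. 143.]
side tote_corner 0.61 [264. 153.] [264. 152.]
side tote_rim 0.77 [280. 114.] [281. 115.]
[(0.71, [261.0, 190.0])]
wrist tote_rim 0.56 [280. 311.] [281. 311.]
[(0.93, [489.0, 307.0]), (0.93, [480.0, 336.0]), (0.71, [388.0, 376.0]), (0.68, [494.0, 278.0]), (0.55, [451.0, 352.0])]
```

View pics/n2.png

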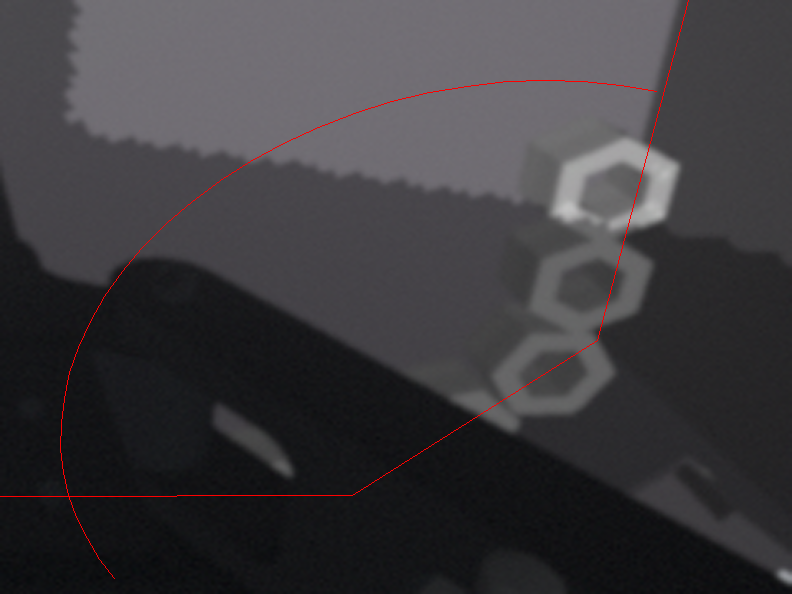

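View pics/c2.png

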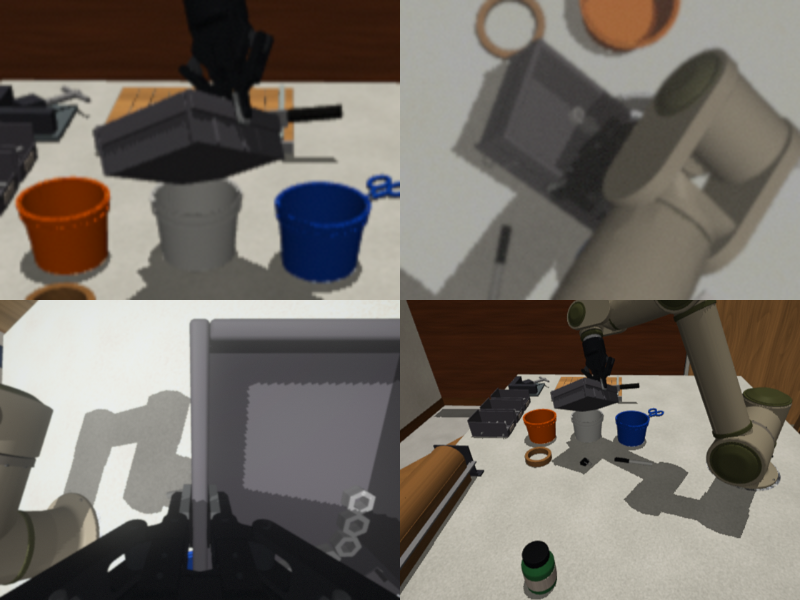

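The pile did not shift under the extra tilt, so it is packed. Five nuts show within 60 mm of the corner. The one at (87,0) on the +x wall can only rest there if the hidden sixth supports it at about (79,20), between it and (67,38). The lip is about 8 mm sideways from the mouth's centre and 62 mm above the rim, and the tub hasn't moved, so I'm handing in.

```bash
python3 -c "
from h import *
print(r.job_done())"
```

```text
the job is handed in; nothing more can be done
None
```

I handed the job in with the tote still in the gripper, tilted about 40° and steady, its spout about 8 mm off the tub's centre and 62 mm above the rim; five nuts are visible in the pouring corner, and the sixth is hidden behind the gripper, so I infer it is there because the nut above it stays put.

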